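# Build up a wheel hub on a stub axle in order

## Robot

A 6-joint arm with a two-finger parallel gripper is mounted at the origin on a cart in front of the work surface, level with it; the furniture and walls round the work are solid. World frame = base frame: x ahead of the robot, y to its left, z up, the work surface at z = 0. Lengths are in m, angles in rad, forces in N, time in s.
With the tool pointing down it reaches from about 0.375 to 0.9 m from the base axis. Payload 3.1 kg.
Tool frame: the origin (TCP) lies between the finger pads; the fingertips stand manip.finger_overhang ahead of it and the grasp point (between the pads) lies 5 mm behind it (manip.finger_overhang is the distance from the TCP to the fingertips, in m); z points along the fingers, y is the line along which they close (so a half turn about z gives the same grasp; the last joint's range is limited). The gripper opens to 85 mm and grips with 20 to 120 N. Pads are 22 mm wide; open, the fingers measure 114 mm over their backs; the gripper's body (76 mm by 85 mm) begins 54 mm behind the grasp point. The pads swing forward as they close: fully open they stand 13 mm farther back than shut.
Start: joints at [1.016, 0.527, 1.433, -0, 1.181, -0.178], TCP at [0.23, 0.581, 0.245] pointing down, gripper open.
Joint ranges: [-3.08, 3.08], [-0.75, 2.2], [0.22, 2.44], [-1.43, 4.57], [0, 2.65], [-2.85, 2.85]. Speed limits (rad/s): [2.79, 2.79, 3.14, 3.14, 3.14, 3.14].

## Interface

Orientations are given as a unit quaternion [x, y, z, w].
In Python, from station import manip gives the robot as it stands.
- The arm moves only by the tool drive_tool, never from a script. Its argument "plan" is a list of rows, each a list of 7 numbers: the shift along the tool's x, y, z in m, then the turn, a rotation vector about the tool's x, y, z in degrees, then the opening, from -1 (shut) to 1 (fully open). In form: [[x, y, z, wx, wy, wz, gripper], ...]. A call has 1 to 10 rows; each row shifts and turns the commanded pose from where the row before left it, along the tool's axes as they then stand; what a row does not reach is not made up. A row lasts 1/10 s, in which the tool goes at most 50 mm and 8.59 degrees, less where a joint would pass 70% of its speed; a pose out of reach is approached as far as the arm can. A call is refused whole if a number of a shift passes 0.05 or a number of a turn 8.59, either way. A call with a gripper value outside its range is refused whole. The fingers move at their own pace and stop on an object; "newtons" is the grip in N (left out, the last holds). Time passes only in rows, so rows that do not move let the fingers close. It gives the time, the measured TCP pose, the force, the opening and the grip force at its end, in the units of the state.
- manip.sense(): the state, without advancing time (a new reading comes with each control period).
- manip.snapshot(name): name is "scene" or "top" or "wrist"; returns a dict with "image" (420x560x3 uint8, red, green, blue), "z_map" (420x560 float32, m along the optical axis (not along the pixel's ray), 0 where there is no reading), "fov_y" (degrees; the focal length in pixels is half the picture's height over the tangent of half this angle, whatever the lens; pixels are square), "cx", "cy" (the principal point, pixels), "k1" (the pictures are not rectified: a ray, as slopes to the right and down, at radius r is drawn at 1 + k1 r^2 times it, then the intrinsics apply), "extrinsics" (4x4, takes a point from camera to world coordinates); the wrist camera has in their place "mount" (4x4, takes a point from camera to tool coordinates, whose origin is the TCP and whose axes are the flange's). Camera axes: x right, y up, looking along -z (the intrinsics and any distortion apply to the point x, -y, -z); pixel columns grow to the right and rows downward; lengths in m; the calibration is good to about 2 mm. A picture is of the moment at which its call begins: read the wrist's pose just before it.
- manip.sign_off(): hands the job in; it is judged then, once.
The state is a dict: "t": time; "q": joint angles; "qd": joint speeds; "tau": joint torques, N m; "tcp_pos": TCP position; "tool_rot": TCP orientation; "force": force on the tool from outside, world axes, zero at the start; "ft_torque": the same for the moment, N m; "finger_gap": opening from 0.0 (shut) to 1.0 (fully open); "gripper_force": force on a finger pad.
Only numpy, scipy, OpenCV 4.12 (cv2) and the standard library are available. Lean on these libraries where they do the work, as an engineer would, in place of code of your own. Each camera call takes 0.05 s, during which the arm holds its last target. There are 200 camera calls.

## Task

Build up the wheel hub on the upright stub axle: first the large bearing, right down on the axle's shoulder, then the wheel hub over it, then the small bearing into the mouth of the hub, and last the plain thrust washer on top of it. Keep every part the way up it lies now and lower each one until it seats instead of letting it drop. Leave the stack straight and free, ready for the castle nut, which is not part of this job.

Things in the scene. Friction and masses are not known exactly. Their poses are not given: they have to be found in the camera images.
- stub_axle: Target, fixed: upright steel stub axle. Origin under its centre, on the bench, z up. Diameters (mm) by height above the bench: base flange 80 to 6 high, weld cone 52 narrowing to a 38 shoulder whose top, at 12, is the large bearing's seat; 28 up to 28; taper to 20 at 36; 20 up to 56; thread 16 up to 77; nose tapering to 9 at the top, 82.
- inner_bearing: Large tapered roller bearing, loose, lying flat on the bench, wide end down. 48 mm across at the bottom, 42 at the top, 16 high, bore 30. Origin at the centre of its underside, z up. Seated, its underside is 12 mm above the bench and the axle stands 54 mm out of its top: keep the palm clear of that. 0.15 kg.
- wheel_hub: Grey wheel hub, loose, 32 mm high. Origin at the centre of its underside, z up. Drilled flange 88 mm across, from 3 to 10 up; above it a round barrel 56 across, 13 to 32 up, for the grip. Bore from below: 52 wide up to 10 (goes over the large bearing and rests on it), 32 up to 18, 26 up to 25, then a 45 mouth for the small bearing. Seated underside: 18 mm above the bench. 0.45 kg.
- outer_bearing: Small tapered roller bearing, loose, lying flat, narrow end down. 35 mm across at the bottom, 38 from 9 up, 16 high, bore 22. Origin at the centre of its underside, z up. Seated in the hub, its underside is 43 mm above the bench and its top 9 mm stand out of the hub: grip it there, near its top, to set it in. 0.09 kg.
- thrust_washer: Plain thick steel thrust washer, loose, lying flat on the bench. 40 mm across, 7 thick, hole 19. Origin at the centre of its underside, z up. Seated on the small bearing, round the thread, its underside is 59 mm above the bench. 0.07 kg.

How it is judged:
By the outcome, as a careful person would: the job done as asked, in the order asked, and still so for the second after the job is handed in, with the robot touching nothing.
It also fails if it takes over 90 s, if anything falls off the work surface, if the arm or the gripper's body presses on something with over 40 N, if the wrist force passes 120 N, or if a joint passes its speed limit or range.

## Working session

There is one attempt and no reset: what is moved stays moved. The work goes in short steps, Python scripts to look and compute and a tool call to move; the robot and the scene stay as the last step left them, time stands still between calls to the robot, and variables do not carry over. Pictures are saved under pics/ and viewed, at most 14 in all, crops included, and the job is handed in when it is done.

Besides the shell and the picture viewer there is one more tool, called after ">>>" as name(argument=value, ...) on one line, values as JSON. drive_tool: Moves the arm, as the interface text tells. Its arguments: {"type":"object","properties":{"plan":{"type":"array"},"newtons":{"type":"number"}},"required":["plan"]}

```bash
mkdir -p pics; ls
cat > h.py <<'E'
import numpy as np, cv2
from station import manip
def snap(n):
    s=manip.sense(); d=manip.snapshot(n)
    if 'extrinsics' in d: T=np.array(d['extrinsics'])
    else:
        from scipy.spatial.transform import Rotation as R
        W=np.eye(4); W[:3,:3]=R.from_quat(s['tool_rot']).as_matrix(); W[:3,3]=s['tcp_pos']; T=W@np.array(d['mount'])
    d['T']=T; return d
def cloud(d):
    z=d['z_map']; h,w=z.shape; f=h/2/np.tan(np.radians(d['fov_y'])/2)
    K=np.array([[f,0,d['cx']],[0,f,d['cy']],[0,0,1.]])
    v,u=np.mgrid[:h,:w]; p=np.stack([u,v],-1).reshape(-1,1,2).astype(float)
    q=cv2.undistortPointsIter(p,K,np.array([d['k1'],0,0,0.]),None,None,(3,50,1e-9)).reshape(h,w,2)
    P=np.stack([q[...,0]*z,-q[...,1]*z,-z],-1)@d['T'][:3,:3].T+d['T'][:3,3]
    P[z<=0]=np.nan; return P
def save(d,n): cv2.imwrite('pics/'+n+'.png',d['image'][...,::-1])
E
python3 - <<'E'
from h import *
print(manip.sense(), manip.finger_overhang)
for n in('top','scene','wrist'):
    d=snap(n); save(d,n+'0'); np.save('/tmp/'+n+'.npy',cloud(d)); print(n,d['k1'],d['fov_y'],d['T'].round(3).tolist())
E
```

```text
pics
{'t': 0.0, 'q': array([ 1.01549344e+00,  5.28436779e-01,  1.43394658e+00, -1.47514920e-05,
        1.18138836e+00, -1.78473985e-01]), 'qd': array([ 1.31168891e-03, -3.01699577e-04,  7.27798126e-05,  3.46860625e-04,
        2.50702712e-03,  1.12770566e-03]), 'tau': array([-9.33704396e-04, -4.42351449e+01, -1.78026670e+01, -1.99870015e-04,
        8.47806805e-03,  2.53084742e-06]), 'tcp_pos': array([0.22956638, 0.58055321, 0.24433756]), 'tool_rot': array([ 1.87298773e-01,  9.82302389e-01, -1.01947273e-03, -3.84464158e-04]), 'force': array([-0.13825035,  0.6389534 , -0.34900005]), 'ft_torque': array([-0.00176804,  0.02944269,  0.02815102]), 'gripper_force': 0.0, 'finger_gap': 1.0033337781900757} 0.014
top -0.04206449521170578 54.811441165608855 [[-0.004, 0.984, -0.177, 0.338], [-1.0, -0.003, 0.002, 0.22], [0.002, 0.177, 0.984, 0.879], [0.0, 0.0, 0.0, 1.0]]
scene -0.08101545707990113 44.30326772405423 [[-0.397, 0.558, -0.729, -0.108], [-0.918, -0.226, 0.326, 0.498], [0.017, 0.799, 0.601, 0.544], [0.0, 0.0, 0.0, 1.0]]
wrist -0.019110741365005127 71.56940507023144 [[0.368, -0.889, -0.271, 0.162], [0.93, 0.351, 0.11, 0.608], [-0.002, -0.292, 0.956, 0.372], [0.0, 0.0, 0.0, 1.0]]
```

View pics/top0.png

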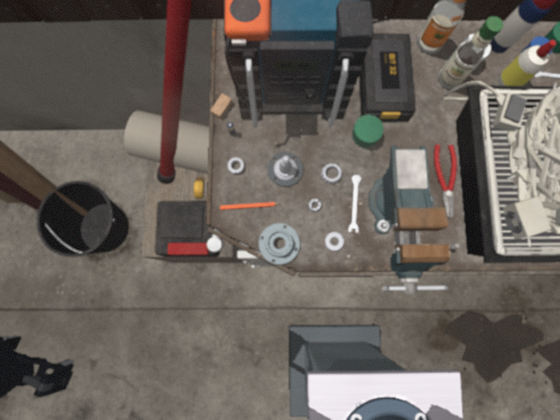

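View pics/scene0.png

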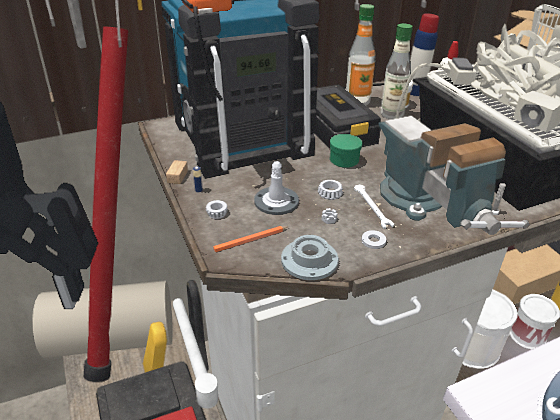

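The top view shows the hub at (279,243), axle (286,167), large bearing (332,173), small bearing (236,166), castle nut (315,204) and washer (335,241). The scene view agrees. A radio stands behind the axle and a red pole to its left. Next I'll measure the parts.

```bash
cat >> h.py <<'E'
def fit(P,c,r,zlo,zhi):
    m=(np.hypot(P[...,0]-c[0],P[...,1]-c[1])<r)&(P[...,2]>zlo)&(P[...,2]<zhi)
    Q=P[m]; 
    if len(Q)<5: return None
    (x,y),rad=cv2.minEnclosingCircle(Q[:,:2].astype(np.float32))
    return len(Q),np.round([x,y,rad*2,np.median(Q[:,2])],4).tolist(), Q.mean(0).round(4).tolist()
E
python3 - <<'E'
from h import *
T=np.load('/tmp/top.npy');S=np.load('/tmp/scene.npy')
for n,u,v,zs in [('hub',279,243,[(.0,.014),(.022,.04)]),('axle',286,167,[(.002,.009),(.04,.09)]),('big',332,173,[(.008,.022)]),('small',236,166,[(.008,.022)]),('nut',315,204,[(.005,.03)]),('wash',335,241,[(.004,.012)])]:
    c=np.nanmedian(T[v-12:v+13,u-12:u+13].reshape(-1,3),0); print(n,c.round(3))
    for lo,hi in zs:
        print('  top',fit(T,c,.06 if n in('hub','axle') else .035,lo,hi)); print('  scn',fit(S,c,.06 if n in('hub','axle') else .035,lo,hi))
print('bench z',np.nanmedian(T[210:235,200+30:240,2]))
# heights map near workspace
for x in np.arange(.3,.82,.04):
    print('%.2f'%x,[ (lambda q:int(1000*np.nanmax(q)) if len(q) else -1)(T[(abs(T[...,0]-x)<.02)&(abs(T[...,1]-y)<.02)][:,2]) for y in np.arange(.56,-.1,-.04)])
E
```

```text
hub [0.419 0.217 0.024]
  top (1000, [0.4193, 0.2169, 0.1193, 0.0085], [0.4211, 0.2144, 0.007])
  scn (1239, [0.4194, 0.2167, 0.1198, 0.009], [0.4086, 0.2253, 0.0077])
  top (434, [0.4202, 0.2166, 0.0561, 0.0269], [0.4204, 0.2166, 0.0275])
  scn (721, [0.4213, 0.2202, 0.0594, 0.027], [0.4212, 0.2206, 0.0276])
axle [0.583 0.201 0.007]
  top (713, [0.5823, 0.2024, 0.1181, 0.0053], [0.5856, 0.2025, 0.0053])
  scn (660, [0.578, 0.212, 0.1066, 0.0059], [0.5805, 0.2108, 0.0058])
  top (103, [0.5873, 0.2025, 0.02, 0.0703], [0.5847, 0.2027, 0.067])
  scn (233, [0.5869, 0.2068, 0.0206, 0.0601], [0.5843, 0.2089, 0.0615])
big [0.577 0.097 0.   ]
  top (163, [0.5756, 0.0985, 0.0483, 0.0144], [0.5743, 0.0997, 0.0139])
  scn (239, [0.5769, 0.1049, 0.0471, 0.0137], [0.5753, 0.1053, 0.0133])
small [ 0.594  0.313 -0.   ]
  top (141, [0.5937, 0.3122, 0.0375, 0.0148], [0.5939, 0.3123, 0.0146])
  scn (222, [0.595, 0.3156, 0.0393, 0.0146], [0.5929, 0.3168, 0.0137])
nut [ 0.507  0.137 -0.   ]
  top (77, [0.5075, 0.1332, 0.0371, 0.0129], [0.5048, 0.1386, 0.0121])
  scn (152, [0.5056, 0.1367, 0.0389, 0.0115
[... 630 characters left out ...]
 34, 33, 12, 13, 8, 8, 168, 168, 167]
0.50 [-328, -327, -328, -330, -273, 8, 10, 10, 10, 5, 19, 16, 4, 8, 126, 124, 124]
0.54 [-328, -329, -327, -328, -1, 2, 4, 3, 6, 8, 4, 17, 16, 8, 121, 122, 121]
0.58 [-330, -325, -264, -253, -1, 3, 18, 17, 11, 84, 9, 17, 20, 7, 121, 121, 122]
0.62 [-444, -444, -255, -252, -1, 2, 18, 17, 8, 12, 8, 3, 6, 46, 112, 3, 112]
0.66 [-406, -442, -312, -317, -1, 2, 52, 299, 3, 4, 4, 165, 144, 47, 47, 3, 3]
0.70 [-299, -321, -311, -307, -1, 23, 330, 339, 340, 23, 117, 302, 304, 66, 68, 68, 67]
0.74 [-207, -190, -297, -296, -1, 25, 327, 340, 341, 285, 286, 307, 308, 66, 70, 71, 68]
0.78 [-183, -96, -91, -295, -1, 3, 325, 334, 334, 287, 289, 307, 308, 67, 70, 70, 67]
```

>>> drive_tool(plan=[[-0.039,-0.028,0,0,0,0,1],[-0.039,-0.028,0,0,0,0,1],[-0.039,-0.028,0,0,0,0,1],[-0.039,-0.028,0,0,0,0,1],[-0.039,-0.028,0,0,0,0,1],[-0.039,-0.028,0,0,0,0,1],[-0.039,-0.028,0,0,0,0,1],[-0.039,-0.028,0,0,0,0,1],[-0.039,-0.028,0,0,0,0,1],[-0.039,-0.028,0,0,0,0,1]])

```text
t: 1.15
tcp_pos: [0.4902, 0.1755, 0.2452]
tool_rot: [0.187, 0.982, 0.0, -0.0]
force: [1.1, 1.0, -0.2]
finger_gap: 1.003
gripper_force: 0.0
```

Run:
```python
from h import *
print(manip.sense()['tcp_pos'])
d=snap('wrist'); save(d,'w1'); np.save('/tmp/w1.npy',cloud(d)); print(np.array(d['mount']).round(3).tolist())
```

```text
[0.4901767  0.17547012 0.24523884]
[[-0.0, 0.956, 0.293, 0.073], [1.0, 0.0, 0.0, 0.001], [0.0, 0.293, -0.956, -0.128], [0.0, 0.0, 0.0, 1.0]]
```

View pics/w1.png

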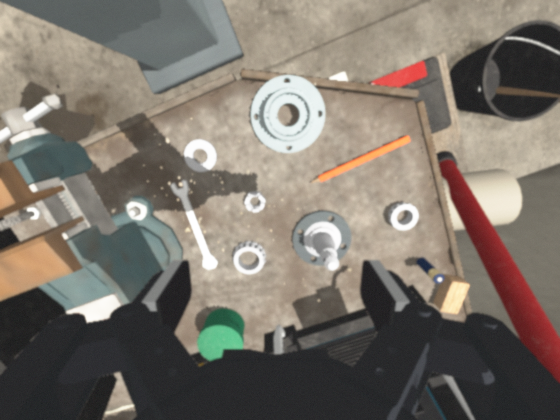

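The wrist view shows every part: hub (288,113), washer (200,154), nut (255,202), big bearing (250,258), axle (322,238), small bearing (404,215) and a wrench from (183,190) to (210,262). The fingers are at (165,305) and (385,300). I'll measure from this view, including the fingertips.

Run:
```python
from h import *
W=np.load('/tmp/w1.npy')
for n,c,zs in [('hub',(.42,.217),[(.005,.014,.05),(.022,.04,.05)]),('axle',(.584,.203),[(.002,.0075,.05),(.038,.058,.03),(.06,.076,.03)]),('big',(.576,.099),[(.006,.013,.032),(.0135,.022,.03)]),('small',(.594,.313),[(.012,.022,.03)]),('nut',(.505,.138),[(.009,.03,.024)]),('wash',(.4255,.0985),[(.004,.012,.025)])]:
    for lo,hi,r in zs: print(n,fit(W,c,r,lo,hi))
print('bench',np.nanmedian(W[150:180,230:250,2]))
m=(W[...,2]>.003)&(W[...,2]<.03)&(abs(W[...,0]-.52)<.08)&(abs(W[...,1]-.05)<.03)
for y in np.arange(.02,.08,.01):
    q=W[m&(abs(W[...,1]-y)<.005)]; print('wrench y%.2f'%y,len(q),q[:,0].min().round(3) if len(q) else'',q[:,0].max().round(3) if len(q) else'')
# fingers in tool frame
from scipy.spatial.transform import Rotation as R
s=manip.sense(); Q=(W-s['tcp_pos'])@R.from_quat(s['tool_rot']).as_matrix()
m=(Q[...,2]>-.06)&(Q[...,2]<.05)
q=Q[m&(abs(Q[...,1])<.07)&(Q[...,0]>-.03)]
for y0,y1 in((-.07,0),(0,.07)):
    p=q[(q[:,1]>y0)&(q[:,1]<y1)]; print(len(p),'z max',np.percentile(p[:,2],[90,99,100]).round(4),'y',p[p[:,2]>-.02][:,1].min().round(4),p[p[:,2]>-.02][:,1].max().round(4),'x',np.percentile(p[:,0],[1,99]).round(4))
```

```text
hub (2363, [0.419, 0.2171, 0.0949, 0.0094], [0.4201, 0.2186, 0.0094])
hub (1642, [0.4218, 0.2188, 0.0563, 0.0256], [0.4212, 0.2194, 0.0275])
axle (1543, [0.5899, 0.2048, 0.0809, 0.0056], [0.5841, 0.2051, 0.0056])
axle (156, [0.589, 0.2045, 0.0199, 0.0516], [0.5832, 0.2046, 0.0503])
axle (87, [0.589, 0.2047, 0.016, 0.0682], [0.5841, 0.2047, 0.0679])
big (198, [0.5776, 0.1008, 0.0486, 0.0092], [0.5729, 0.1048, 0.0093])
big (295, [0.5784, 0.1005, 0.0421, 0.0155], [0.5774, 0.1015, 0.0155])
small (383, [0.5953, 0.3137, 0.0369, 0.0153], [0.5947, 0.3139, 0.0152])
nut (204, [0.5072, 0.1347, 0.0373, 0.0139], [0.506, 0.1403, 0.013])
wash (639, [0.4266, 0.0995, 0.0406, 0.0064], [0.4263, 0.0996, 0.0064])
bench -0.0005734506257464855
wrench y0.02 51 0.5 0.567
wrench y0.03 0  
wrench y0.04 76 0.511 0.6
wrench y0.05 484 0.445 0.574
wrench y0.06 172 0.447 0.569
wrench y0.07 19 0.448 0.46
9229 z max [-0.017  -0.0018  0.0023] y -0.0527 -0.0383 x [-0.0051  0.0224]
8136 z max [-0.0161 -0.0019  0.0025] y 0.0458 0.0604 x [-0.0047  0.0228]
```

```bash
cat >> h.py <<'E'
from scipy.spatial.transform import Rotation as R
def tool(P):
    s=manip.sense(); return (P-s['tcp_pos'])@R.from_quat(s['tool_rot']).as_matrix()
def fingers(P):
    Q=tool(P); o=[]
    for a,b in((-.07,-.0),(.0,.07)):
        p=Q[(Q[...,2]>-.012)&(Q[...,2]<.02)&(Q[...,1]>a)&(Q[...,1]<b)&(abs(Q[...,0])<.03)]
        o.append((len(p),np.percentile(p,[1,99],axis=0).T.round(4).tolist()) if len(p)>20 else len(p))
    return o
E
python3 - <<'E'
from h import *
W=np.load('/tmp/w1.npy'); print(fingers(W))
E
```

```text
[(595, [[-0.0045, 0.0176], [-0.0522, -0.0386], [-0.0118, 0.0015]]), (572, [[-0.0042, 0.018], [0.0462, 0.0594], [-0.0119, 0.0014]])]
```

>>> drive_tool(plan=[[-0.0365,-0.0133,0,0,0,0,1],[-0.0365,-0.0133,0,0,0,0,1],[-0.0365,-0.0133,0,0,0,0,1],[0,0,0.015,0,0,8.5,1],[0,0,0.015,0,0,8.5,1],[0,0,0.015,0,0,8.5,1],[0,0,0.015,0,0,8.5,1],[0,0,0.015,0,0,8.5,1],[0,0,0.015,0,0,8.5,1],[0,0,0.015,0,0,8.5,1]])

```text
t: 2.2
tcp_pos: [0.5764, 0.1002, 0.1395]
tool_rot: [0.652, 0.758, -0.0, -0.0]
force: [0.9, 0.4, 0.6]
finger_gap: 0.995
gripper_force: 0.0
```

>>> drive_tool(plan=[[0,0,0.015,0,0,8.5,0.8],[0,0,0.015,0,0,0,0.6],[0,0,0,0,0,0,0.6],[0,0,0,0,0,0,0.6]])

```text
t: 2.6
tcp_pos: [0.5765, 0.1001, 0.1101]
tool_rot: [0.704, 0.71, -0.0, -0.0]
force: [0.2, 0.1, 0.6]
finger_gap: 0.803
gripper_force: 0.0
```

Run:
```python
from h import *
d=snap('wrist'); save(d,'w2'); W=cloud(d); np.save('/tmp/w2.npy',W); print(fingers(W), manip.sense()['finger_gap'])
for c,lo,hi,r in[((.577,.1),.0135,.022,.03),((.577,.1),.006,.0135,.032),((.585,.203),.06,.076,.03)]: print(fit(W,c,r,lo,hi))
d=snap('top'); save(d,'t2')
```

```text
[(772, [[-0.0105, 0.0115], [-0.047, -0.0332], [-0.0119, 0.0073]]), (776, [[-0.0104, 0.0115], [0.0347, 0.0482], [-0.0119, 0.0075]])] 0.802044450219386
(875, [0.5786, 0.1008, 0.0431, 0.0154], [0.5779, 0.1021, 0.0154])
(427, [0.5781, 0.1005, 0.0491, 0.0096], [0.5778, 0.1069, 0.0097])
(137, [0.5894, 0.2046, 0.0165, 0.071], [0.5873, 0.1993, 0.0696])
```

View pics/w2.png

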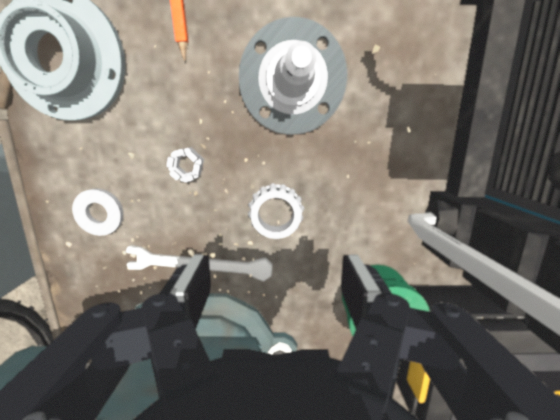

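Once settled, the fingers are symmetric in the wrist view (bias under 1 mm). The bearing shows between them at (276,212) and the axle nose at (300,55). I'll descend and grip.

>>> drive_tool(plan=[[0,0.0018,0.02,0,0,0.5,0.6],[0,0,0.03,0,0,0,0.6],[0,0,0.025,0,0,0,0.6],[0,0,0.013,0,0,0,0.6],[0,0,0.006,0,0,0,0.6],[0,0,0,0,0,0,0.3],[0,0,0,0,0,0,0.1],[0,0,0,0,0,0,0],[0,0,0,0,0,0,-0.1],[0,0,0,0,0,0,-0.2]], newtons=30)

```text
t: 3.7
tcp_pos: [0.5784, 0.1, 0.0178]
tool_rot: [0.708, 0.707, 0.0, 0.0]
force: [-1.5, 0.0, 6.7]
finger_gap: 0.499
gripper_force: 29.8
```

Run:
```python
from h import *
s=manip.sense(); print(s['finger_gap'],s['gripper_force'],s['tcp_pos'],s['force'])
W=cloud(snap('wrist')); print(fingers(W))
```

```text
0.49935467879325934 29.798644704168566 [0.57836409 0.09996892 0.0177527 ] [-1.502276    0.01920033  6.69823334]
[(10676, [[-0.0282, 0.0296], [-0.0692, -0.0005], [-0.0096, 0.0197]]), (10705, [[-0.0283, 0.0295], [0.0005, 0.0693], [-0.0096, 0.0196]])]
```

>>> drive_tool(plan=[[0,0,-0.01,0,0,0,-0.3],[0,0,-0.03,0,0,0,-0.3],[0,0,-0.03,0,0,0,-0.3],[0,0,-0.03,0,0,0,-0.3],[0,0,0,0,0,0,-0.3]])

```text
t: 4.25
tcp_pos: [0.5822, 0.1, 0.1212]
tool_rot: [0.708, 0.707, 0.004, 0.004]
force: [0.6, -0.0, -3.0]
finger_gap: 0.501
gripper_force: 30.3
```

Run:
```python
from h import *
s=manip.sense(); print(s['finger_gap'],s['gripper_force'],s['tcp_pos'],s['force'])
d=snap('wrist'); save(d,'w3'); Q=tool(cloud(d))
m=(abs(Q[...,0])<.03)&(abs(Q[...,1])<.021)&(Q[...,2]>-.01)&(Q[...,2]<.04)
q=Q[m]; print(len(q)); 
for a in np.arange(-.01,.04,.002):
    p=q[(q[:,2]>=a)&(q[:,2]<a+.002)]
    if len(p): print('%.3f'%a,len(p),p[:,0].min().round(4),p[:,0].max().round(4),p[:,1].min().round(4),p[:,1].max().round(4))
```

```text
0.5005015348607893 30.327815842248356 [0.58218746 0.09998391 0.12119855] [ 0.56691817 -0.0278521  -2.96694416]
4232
-0.010 43 -0.0102 0.0112 -0.021 -0.0184
-0.008 38 -0.0103 0.0114 -0.0209 -0.0184
-0.006 37 -0.0091 0.0114 -0.0208 -0.0184
-0.004 37 -0.0106 0.0114 -0.0209 -0.0184
-0.002 525 -0.0171 0.0219 -0.0209 0.0209
0.000 1533 -0.018 0.0218 -0.0205 0.0209
0.002 360 -0.0138 0.023 -0.021 0.0207
0.004 341 -0.0139 0.0234 -0.0208 0.0208
0.006 358 -0.0141 0.0243 -0.0209 0.0209
0.008 312 -0.0139 0.0252 -0.0186 0.0207
0.010 261 -0.0141 0.0252 -0.0186 0.0209
0.012 212 -0.0139 0.0248 -0.0187 0.0205
0.014 159 -0.0142 0.024 -0.0168 0.021
0.016 16 -0.0142 0.0233 -0.0124 0.0199
```

View pics/w3.png

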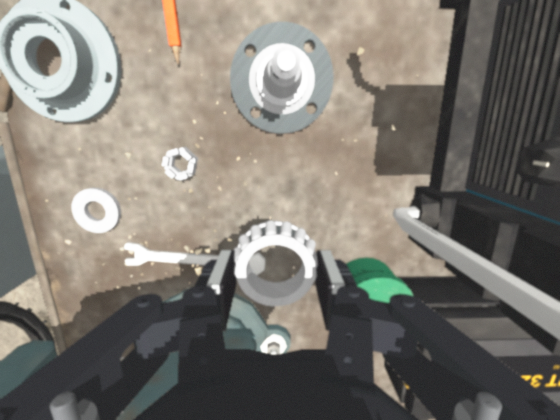

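The bearing is held upright at (275,262) and the axle nose is at (285,62). I'll read the settled state and the geometry.

```bash
cat >> h.py <<'E'
def plane(Q,c,r,lo,hi):
    m=(np.hypot(Q[...,0]-c[0],Q[...,1]-c[1])<r)&(Q[...,2]>lo)&(Q[...,2]<hi); p=Q[m]
    A=np.c_[p[:,:2],np.ones(len(p))]; k,*_=np.linalg.lstsq(A,p[:,2],rcond=None); return len(p),k.round(4)
E
python3 - <<'E'
from h import *
s=manip.sense(); print(s['tcp_pos'],s['tool_rot'],s['force'])
W=cloud(snap('wrist')); Q=tool(W)
print('top ring plane tool',plane(Q,(0,0),.0215,-.003,.0018)); m=(np.hypot(Q[...,0],Q[...,1])<.0215)&(Q[...,2]>-.003)&(Q[...,2]<.0015)
print(cv2.minEnclosingCircle(Q[m][:,:2].astype(np.float32)))
for lo,hi in((.058,.077),(.04,.055),(.002,.0075)): print('axle',fit(W,(.588,.204),.03 if lo>.01 else .05,lo,hi))
# axle via pixel shading-independent: base-flange edge circle
E
```

```text
[0.58062809 0.09992956 0.11908476] [0.70762588 0.70657867 0.0024242  0.00251305] [-0.15629168  0.14343785 -2.44579998]
top ring plane tool (1766, array([ 0.0009, -0.0006,  0.0007]))
((2.4864915758371353e-05, -2.467818558216095e-05), 0.021583067253232002)
axle (204, [0.5896, 0.2042, 0.0161, 0.0737], [0.5885, 0.2007, 0.0709])
axle (100, [0.5894, 0.2045, 0.0202, 0.0503], [0.5877, 0.1972, 0.0493])
axle (6167, [0.5909, 0.2036, 0.0842, 0.0054], [0.5894, 0.2062, 0.0054])
```

>>> drive_tool(plan=[[0.02,0.004,0,0,0,0,-0.3],[0.032,0.004,0,0,0,0,-0.3],[0.032,0.0027,0,0,0,0,-0.3],[0.02,0,0,0,0,0,-0.3],[0,0,0,0,0,0,-0.3],[0,0,0,0,0,0,-0.3],[0,0,0,0,0,0,-0.3]])

```text
t: 5.05
tcp_pos: [0.5887, 0.2029, 0.1153]
tool_rot: [0.708, 0.706, -0.001, -0.0]
force: [-0.3, -0.5, -2.4]
finger_gap: 0.504
gripper_force: 30.3
```

Run:
```python
from h import *
s=manip.sense(); print(s['tcp_pos'],s['tool_rot'],s['force'])
d=snap('wrist'); save(d,'w4'); W=cloud(d); Q=tool(W)
for lo,hi in((.066,.08),(.058,.077),(.04,.055),(.002,.0075)): print('axle',fit(W,(.589,.204),.014 if lo>.01 else .05,lo,hi))
p=Q[(abs(Q[...,0])<.03)&(abs(Q[...,1])<.021)&(Q[...,2]>-.003)&(Q[...,2]<.002)]; print('ring',p.min(0),p.max(0))
```

```text
[0.58873374 0.20291962 0.11534539] [ 7.07879226e-01  7.06332702e-01 -9.52331251e-04 -4.56567280e-04] [-0.25086599 -0.54803229 -2.39043877]
axle (54, [0.5893, 0.2022, 0.0145, 0.0782], [0.5893, 0.2002, 0.0782])
axle (10, [0.589, 0.2008, 0.0141, 0.0767], [0.5895, 0.1993, 0.0766])
axle (166, [0.5895, 0.2074, 0.0193, 0.0475], [0.5894, 0.2129, 0.0475])
axle (3411, [0.5897, 0.2043, 0.0804, 0.0056], [0.5896, 0.216, 0.0056])
ring [-0.01554799 -0.02099648 -0.00287557] [0.02185215 0.0200831  0.00199708]
```

View pics/w4.png

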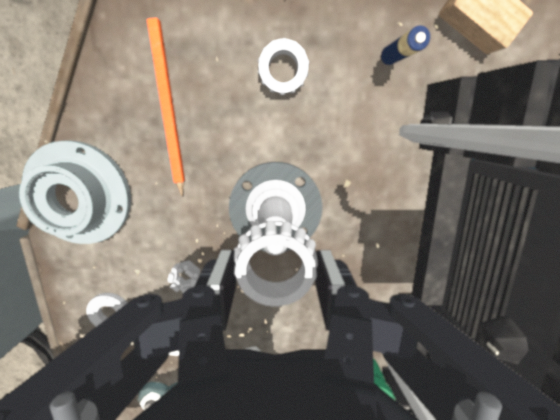

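The axle flange fits to (.589,.204) and the bearing is about 0.5 mm from centred, with the nose visible through the bore at (275,240). Lowering.

>>> drive_tool(plan=[[0.0006,0.0003,0.01,0,0,0,-0.3],[0,0,0.02,0,0,0,-0.3],[0,0,0.015,0,0,0,-0.3],[0,0,0.01,0,0,0,-0.3],[0,0,0.008,0,0,0,-0.3],[0,0,0.004,0,0,0,-0.3],[0,0,0,0,0,0,-0.3],[0,0,0,0,0,0,-0.3]])

```text
t: 5.9
tcp_pos: [0.59, 0.2046, 0.0497]
tool_rot: [0.708, 0.707, 0.0, 0.0]
force: [-0.2, 0.2, -1.5]
finger_gap: 0.497
gripper_force: 30.3
```

>>> drive_tool(plan=[[0,0,0.003,0,0,0,-0.3],[0,0,0.003,0,0,0,-0.3],[0,0,0.003,0,0,0,-0.3],[0,0,0.003,0,0,0,-0.3],[0,0,0.002,0,0,0,-0.3],[0,0,0,0,0,0,-0.3]])

```text
t: 6.5
tcp_pos: [0.589, 0.2041, 0.0347]
tool_rot: [0.708, 0.707, -0.001, -0.0]
force: [-1.4, -3.1, -1.7]
finger_gap: 0.502
gripper_force: 30.4
```

>>> drive_tool(plan=[[0,0,0.002,0,0,0,-0.3],[0,0,0.002,0,0,0,-0.3],[0,0,0.001,0,0,0,-0.3],[0,0,0.001,0,0,0,-0.3],[0,0,0,0,0,0,-0.3]])

```text
t: 7.0
tcp_pos: [0.5891, 0.204, 0.0298]
tool_rot: [0.708, 0.707, -0.001, -0.0]
force: [-3.4, -3.4, 4.1]
finger_gap: 0.499
gripper_force: 31.4
```

>>> drive_tool(plan=[[0,0,0.001,0,0,0,-0.3],[0,0,0.001,0,0,0,-0.3],[0,0,0,0,0,0,-0.3],[0,0,0,0,0,0,-0.3]])

```text
t: 7.4
tcp_pos: [0.5891, 0.204, 0.0297]
tool_rot: [0.707, 0.707, -0.001, -0.0]
force: [-6.6, -4.3, 14.4]
finger_gap: 0.495
gripper_force: 33.3
```

>>> drive_tool(plan=[[0,0,-0.002,0,0,0,-0.3],[0,0,0,0,0,0,0.2],[0,0,0,0,0,0,0.3],[0,0,0,0,0,0,0.4],[0,0,-0.02,0,0,0,0.4],[0,0,-0.045,0,0,0,0.4],[0,0,-0.05,0,0,0,0.5],[0.003,-0.04,-0.015,0,0,0,1],[0.005,-0.045,0,0,0,0,1],[0.005,-0.045,0,0,0,0,1]])

```text
t: 8.4
tcp_pos: [0.4596, 0.2182, 0.1604]
tool_rot: [0.708, 0.706, 0.002, 0.001]
force: [0.0, -0.2, 0.2]
finger_gap: 1.001
gripper_force: 0.0
```

>>> drive_tool(plan=[[0,-0.038,0.01,0,0,0,1],[0,0,0.02,0,0,0,1],[0,0,0,0,0,0,1],[0,0,0,0,0,0,1],[0,0,0,0,0,0,1]])

```text
t: 8.9
tcp_pos: [0.4237, 0.2181, 0.1299]
tool_rot: [0.708, 0.706, 0.001, 0.001]
force: [0.5, -0.0, 0.2]
finger_gap: 0.999
gripper_force: 0.0
```

Run:
```python
from h import *
s=manip.sense(); print(s['tcp_pos'],s['tool_rot'],s['force'])
d=snap('wrist'); save(d,'w5'); W=cloud(d); Q=tool(W); print(fingers(W))
for c,lo,hi,r in[((.42,.217),.026,.04,.04),((.42,.217),.006,.013,.05),((.589,.204),.02,.032,.027),((.589,.204),.06,.077,.027)]: print(fit(W,c,r,lo,hi),plane(W,c,r,lo,hi))
```

```text
[0.42366451 0.21810069 0.12993055] [0.70779876 0.70641257 0.00128593 0.00073696] [ 0.50755153 -0.0421152   0.23402476]
[(576, [[-0.0102, 0.0118], [-0.0545, -0.041], [-0.0119, 0.0013]]), (567, [[-0.0104, 0.0118], [0.0438, 0.0568], [-0.0119, 0.001]])]
(1442, [0.4219, 0.2185, 0.0566, 0.0311], [0.4215, 0.2188, 0.0308]) (1442, array([0.0011, 0.0055, 0.0291]))
(3557, [0.4188, 0.2167, 0.0949, 0.0096], [0.4218, 0.2266, 0.0096]) (3557, array([0.0006, 0.002 , 0.0089]))
(1225, [0.5892, 0.2061, 0.0444, 0.0271], [0.5833, 0.2101, 0.0264]) (1225, array([ 0.0576, -0.0441,  0.002 ]))
(464, [0.5887, 0.2052, 0.0171, 0.0694], [0.5846, 0.2077, 0.0692]) (464, array([ 0.1976, -0.1658, -0.0119]))
```

View pics/w5.png

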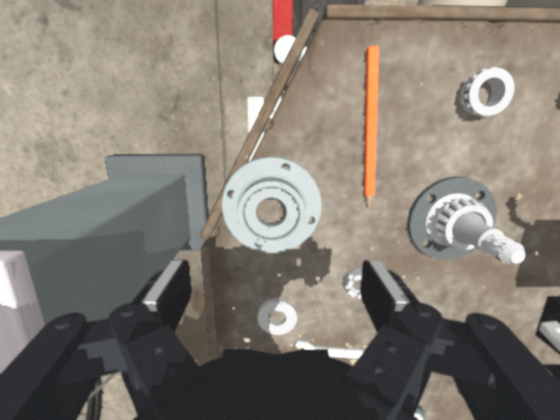

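The bearing is seated around the axle at (455,225), top at about 28 mm, and the hub at (271,205) is between the fingers. Next I'll grip the hub barrel.

>>> drive_tool(plan=[[0,0,0.03,0,0,0,1],[0,0,0.03,0,0,0,1],[0,0,0.025,0,0,0,1],[0,0,0.014,0,0,0,1],[0,0,0.0045,0,0,0,0.7],[0,0,0,0,0,0,0.5],[0,0,0,0,0,0,0.35],[0,0,0,0,0,0,0.2],[0,0,0,0,0,0,0.1],[0,0,0,0,0,0,0]], newtons=60)

```text
t: 9.95
tcp_pos: [0.4209, 0.2177, 0.0271]
tool_rot: [0.708, 0.707, -0.0, -0.0]
force: [-2.4, 0.7, 5.2]
finger_gap: 0.625
gripper_force: 62.8
```

>>> drive_tool(plan=[[0,0,-0.005,0,0,0,-0.05],[0,0,-0.02,0,0,0,-0.05],[0,0,-0.03,0,0,0,-0.05],[0,0,-0.03,0,0,0,-0.05],[0,0,-0.013,0,0,0,-0.05],[0,0,0,0,0,0,-0.05],[0,0,0,0,0,0,-0.05],[0,0,0,0,0,0,-0.05]])

```text
t: 10.75
tcp_pos: [0.4209, 0.2175, 0.1229]
tool_rot: [0.708, 0.707, -0.001, -0.001]
force: [-0.1, -0.0, -5.9]
finger_gap: 0.622
gripper_force: 65.5
```

```bash
cat >> h.py <<'E'
def held(Q,lo,hi,r):
    m=(np.hypot(Q[...,0],Q[...,1])<r)&(Q[...,2]>lo)&(Q[...,2]<hi); p=Q[m]
    return len(p),p.min(0).round(4),p.max(0).round(4)
E
python3 - <<'E'
from h import *
s=manip.sense(); print(s['tcp_pos'],s['tool_rot'],s['force'],s['finger_gap'])
W=cloud(snap('wrist')); Q=tool(W)
print(np.histogram(Q[(np.hypot(Q[...,0],Q[...,1])<.05)][:,2],bins=np.arange(-.02,.05,.004)))
p=Q[(np.hypot(Q[...,0],Q[...,1])<.06)&(Q[...,0]>0)&(Q[...,2]>.012)&(Q[...,2]<.024)]
print('flange circ',cv2.minEnclosingCircle(p[:,:2].astype(np.float32)),plane(p[None],(0,0),.06,.012,.024))
print('top',held(Q,-.008,-.002,.032),plane(Q,(0,0),.032,-.008,-.002))
print(fit(W,(.589,.204),.05,.002,.0075))
E
```

```text
[0.42087623 0.21753366 0.12292247] [ 7.07683106e-01  7.06529201e-01 -8.98746633e-04 -5.49287468e-04] [-0.06193083 -0.00776823 -5.91879122] 0.6224657956388434
(array([ 437,  400,  375, 2173, 2262, 4168,  557,  288,  615, 5668,  216,
         26,    0,    0,    0,    0,    0]), array([-0.02 , -0.016, -0.012, -0.008, -0.004,  0.   ,  0.004,  0.008,
        0.012,  0.016,  0.02 ,  0.024,  0.028,  0.032,  0.036,  0.04 ,
        0.044,  0.048]))
flange circ ((0.0011208351934328675, 0.0013680602423846722), 0.04428593069314957) (6213, array([ 0.02  , -0.0039,  0.017 ]))
top (3717, array([-0.027 , -0.0301, -0.008 ]), array([ 0.0294,  0.03  , -0.002 ])) (3717, array([-0.0062, -0.0014, -0.0041]))
(3207, [0.5891, 0.2045, 0.0817, 0.0054], [0.5806, 0.2105, 0.0054])
```

>>> drive_tool(plan=[[-0.003,0.02,0,0,0,0,-0.05],[-0.003,0.035,0,0,0,0,-0.05],[-0.003,0.04,0,0,0,0,-0.05],[-0.003,0.04,0,0,0,0,-0.05],[-0.0018,0.025,0,0,0,0,-0.05],[0,0.0077,0,0,0,0,-0.05],[0,0,0,0,0,0,-0.05],[0,0,0,0,0,0,-0.05],[0,0,0,0,0,0,-0.05]])

```text
t: 11.7
tcp_pos: [0.5869, 0.2038, 0.123]
tool_rot: [0.707, 0.707, -0.002, -0.001]
force: [0.3, -0.5, -6.1]
finger_gap: 0.621
gripper_force: 65.5
```

Run:
```python
from h import *
s=manip.sense(); print(s['tcp_pos'],s['tool_rot'],s['force'],s['finger_gap'])
d=snap('wrist'); save(d,'w6'); W=cloud(d); Q=tool(W)
p=Q[(np.hypot(Q[...,0],Q[...,1])<.06)&(Q[...,0]>0)&(Q[...,2]>.012)&(Q[...,2]<.024)]
print('flange circ',cv2.minEnclosingCircle(p[:,:2].astype(np.float32)))
print(fit(W,(.589,.204),.015,.075,.084))
print(fit(W,(.589,.204),.05,.002,.0075))
```

```text
[0.58692151 0.20382311 0.12296667] [ 0.70742866  0.70678212 -0.00153578 -0.00117078] [ 0.2767069  -0.4671448  -6.10437288] 0.6209407835045784
flange circ ((0.0030157011933624744, 0.0009210091084241867), 0.04419731721282005)
(9, [0.5897, 0.1974, 0.0054, 0.0781], [0.5896, 0.1978, 0.078])
(1022, [0.5906, 0.2215, 0.0719, 0.0055], [0.591, 0.2342, 0.0054])
```

View pics/w6.png

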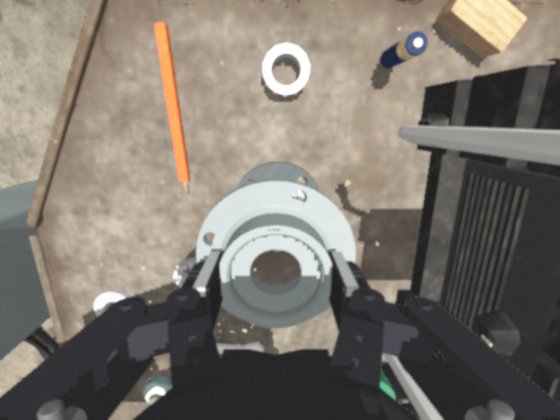

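The hub is held level at (275,265) over the axle. Lowering it with the force watched.

>>> drive_tool(plan=[[0,0.0005,0.01,0,0,0,-0.05],[0,0,0.015,0,0,0,-0.05],[0,0,0.015,0,0,0,-0.05],[0,0,0.013,0,0,0,-0.05],[0,0,0.006,0,0,0,-0.05],[0,0,0.004,0,0,0,-0.05],[0,0,0,0,0,0,-0.05],[0,0,0,0,0,0,-0.05]])

```text
t: 12.55
tcp_pos: [0.5903, 0.2037, 0.0611]
tool_rot: [0.708, 0.707, 0.0, 0.0]
force: [0.5, 0.1, -5.7]
finger_gap: 0.627
gripper_force: 65.5
```

>>> drive_tool(plan=[[0,0,0.004,0,0,0,-0.05],[0,0,0.003,0,0,0,-0.05],[0,0,0.002,0,0,0,-0.05],[0,0,0.0015,0,0,0,-0.05],[0,0,0,0,0,0,-0.05],[0,0,0,0,0,0,-0.05]])

```text
t: 13.15
tcp_pos: [0.5899, 0.2037, 0.0503]
tool_rot: [0.708, 0.707, 0.0, 0.0]
force: [0.0, -0.1, -5.2]
finger_gap: 0.622
gripper_force: 65.5
```

>>> drive_tool(plan=[[0,-0.001,0.002,0,0,0,-0.05],[0,0,0.0015,0,0,0,-0.05],[0,0,0.001,0,0,0,-0.05],[0,0,0.001,0,0,0,-0.05],[0,0,0,0,0,0,-0.05],[0,0,0,0,0,0,-0.05]])

```text
t: 13.75
tcp_pos: [0.5887, 0.2037, 0.0452]
tool_rot: [0.708, 0.707, -0.0, -0.0]
force: [-1.3, 0.8, -0.6]
finger_gap: 0.623
gripper_force: 66.0
```

>>> drive_tool(plan=[[0,0,0.001,0,0,0,-0.05],[0,0,0.0005,0,0,0,-0.05],[0,0,0,0,0,0,-0.05],[0,0,0,0,0,0,-0.05]])

```text
t: 14.15
tcp_pos: [0.5888, 0.2037, 0.0451]
tool_rot: [0.708, 0.707, 0.0, 0.0]
force: [-3.1, -1.1, 8.5]
finger_gap: 0.623
gripper_force: 66.9
```

>>> drive_tool(plan=[[0,0,-0.0015,0,0,0,-0.05],[0,0,0,0,0,0,0.4],[0,0,0,0,0,0,0.6],[0,0,0,0,0,0,0.8],[0,0,-0.02,0,0,0,0.8],[0,0,-0.04,0,0,0,0.8],[0,0,-0.03,0,0,0,0.4],[0.03,0.002,0,0,0,0,0.2],[0.04,0.002,0,0,0,0,0.1],[0.039,0.001,-0.01,0,0,0,0]])

```text
t: 15.15
tcp_pos: [0.5937, 0.3132, 0.1442]
tool_rot: [0.708, 0.706, -0.001, -0.0]
force: [0.3, -0.7, -0.3]
finger_gap: 0.502
gripper_force: 0.0
```

>>> drive_tool(plan=[[0,0,-0.01,0,0,0,0],[0,0,0,0,0,0,0],[0,0,0,0,0,0,0],[0,0,0,0,0,0,0],[0,0,0,0,0,0,0]])

```text
t: 15.65
tcp_pos: [0.5938, 0.3114, 0.1542]
tool_rot: [0.708, 0.706, -0.001, -0.0]
force: [-1.1, 1.1, 0.1]
finger_gap: 0.5
gripper_force: 0.0
```

Run:
```python
from h import *
s=manip.sense(); print(s['tcp_pos'],s['tool_rot'],s['force'],s['finger_gap'])
d=snap('wrist'); save(d,'w7'); W=cloud(d); Q=tool(W); print(fingers(W))
print(fit(W,(.595,.313),.026,.012,.022))
T=cloud(snap('top')); print(fit(T,(.589,.204),.04,.046,.055),plane(T,(.589,.204),.04,.044,.056),fit(T,(.589,.204),.06,.022,.034),plane(T,(.589,.204),.06,.022,.034),fit(T,(.595,.313),.035,.01,.03))
```

```text
[0.59383639 0.31136944 0.15418754] [ 7.08225711e-01  7.05985672e-01 -7.00492457e-04 -2.85921099e-04] [-1.13154087  1.11248889  0.06784529] 0.5002579636051824
[(789, [[-0.0104, 0.0113], [-0.0336, -0.02], [-0.0118, 0.0116]]), (791, [[-0.0102, 0.0112], [0.0224, 0.036], [-0.0118, 0.0119]])]
(689, [0.5956, 0.3144, 0.0374, 0.0154], [0.5955, 0.3151, 0.0152])
None (0, array([0., 0., 0.])) None (0, array([0., 0., 0.])) None
```

View pics/w7.png

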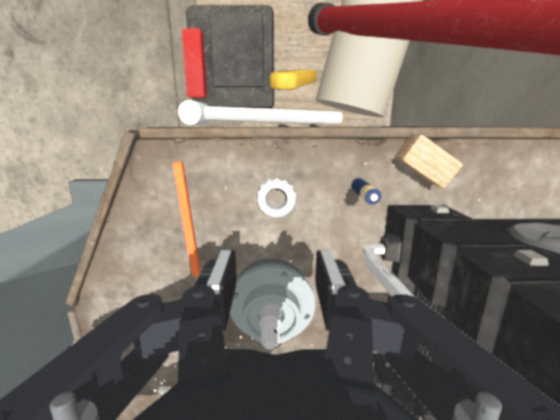

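The small bearing is at (276,198), clear of neighbours, and the hub sits concentric on the axle at (272,300). Descending to grip near the bearing's top.

>>> drive_tool(plan=[[0.0025,0.0007,0.03,0,0,0,0.3],[0,0,0.04,0,0,0,0.3],[0,0,0.03,0,0,0,0.3],[0,0,0.02,0,0,0,0.3],[0,0,0.01,0,0,0,0.3],[0,0,0.002,0,0,0,0.3],[0,0,0,0,0,0,0.1],[0,0,0,0,0,0,0],[0,0,0,0,0,0,-0.15],[0,0,0,0,0,0,-0.3]], newtons=30)

```text
t: 16.75
tcp_pos: [0.5956, 0.3155, 0.0246]
tool_rot: [0.708, 0.707, 0.001, 0.001]
force: [-1.5, -0.7, 4.8]
finger_gap: 0.412
gripper_force: 29.6
```

>>> drive_tool(plan=[[0,0,0,0,0,0,-0.4],[0,0,0,0,0,0,-0.4]])

```text
t: 16.95
tcp_pos: [0.5956, 0.3155, 0.0246]
tool_rot: [0.708, 0.707, 0.001, 0.001]
force: [-1.3, -0.7, 5.8]
finger_gap: 0.415
gripper_force: 29.7
```

>>> drive_tool(plan=[[0,0,-0.005,0,0,0,-0.4],[0,0,-0.02,0,0,0,-0.4],[0,0,-0.03,0,0,0,-0.4],[0,0,-0.03,0,0,0,-0.4],[0,0,-0.015,0,0,0,-0.4],[-0.02,-0.001,0,0,0,0,-0.4],[-0.032,-0.002,0,0,0,0,-0.4],[-0.032,-0.002,0,0,0,0,-0.4],[-0.02,-0.001,0,0,0,0,-0.4],[-0.006,0,0,0,0,0,-0.4]])

```text
t: 17.95
tcp_pos: [0.587, 0.2019, 0.1212]
tool_rot: [0.709, 0.706, -0.002, -0.001]
force: [-0.6, 1.3, -1.7]
finger_gap: 0.413
gripper_force: 30.2
```

>>> drive_tool(plan=[[0,0,0,0,0,0,-0.4],[0,0,0,0,0,0,-0.4],[0,0,0,0,0,0,-0.4]])

```text
t: 18.25
tcp_pos: [0.5884, 0.2061, 0.1225]
tool_rot: [0.707, 0.707, 0.0, -0.0]
force: [0.5, -0.5, -1.2]
finger_gap: 0.407
gripper_force: 30.2
```

Run:
```python
from h import *
s=manip.sense(); print(s['tcp_pos'],s['tool_rot'],s['force'],s['finger_gap'])
d=snap('wrist'); save(d,'w8'); W=cloud(d); Q=tool(W); print(fingers(W)[0][0])
p=Q[(abs(Q[...,0])<.03)&(abs(Q[...,1])<.016)&(Q[...,2]>.005)&(Q[...,2]<.0115)]; print('top face',p.min(0),p.max(0),plane(p[None],(0,0),.03,.005,.0115))
print('body',held(Q,.012,.026,.024))
print(fit(W,(.589,.204),.05,.022,.0295),fit(W,(.589,.204),.05,.0025,.0075))
```

```text
[0.58844145 0.20612536 0.12251626] [ 7.07262179e-01  7.06951336e-01  1.83916792e-05 -1.36048798e-04] [ 0.4822637  -0.52902343 -1.19979956] 0.40689333184863474
1978
top face [-0.01818227 -0.01596775  0.00694366] [0.01740799 0.01599285 0.01149717] (1884, array([0.0023, 0.0021, 0.0095]))
body (815, array([-0.0127, -0.0165,  0.012 ]), array([0.0182, 0.019 , 0.0256]))
(3832, [0.5906, 0.2046, 0.0886, 0.0275], [0.5904, 0.2167, 0.0274]) (70, [0.579, 0.2242, 0.0634, 0.0055], [0.5849, 0.2279, 0.0055])
```

View pics/w8.png

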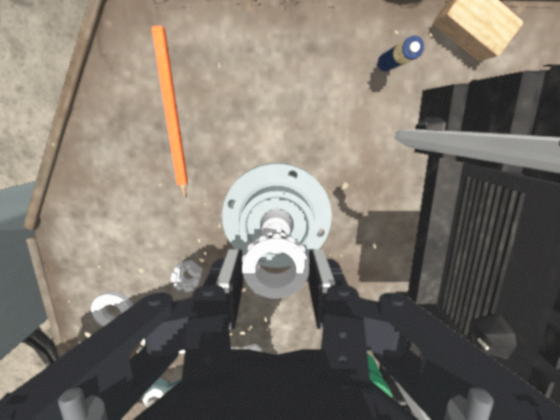

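>>> drive_tool(plan=[[0,0,0,0,0,0,-0.4],[0,0,0,0,0,0,-0.4],[0,0,0,0,0,0,-0.4],[0,0,0,0,0,0,-0.4],[0,0,0,0,0,0,-0.4]])

```text
t: 18.8
tcp_pos: [0.5885, 0.2053, 0.1228]
tool_rot: [0.708, 0.707, 0.0, 0.0]
force: [0.8, 0.5, -0.2]
finger_gap: 0.413
gripper_force: 30.2
```

>>> drive_tool(plan=[[-0.0003,0.0005,0.008,0,0,0,-0.4],[0,0,0.01,0,0,0,-0.4],[0,0,0.008,0,0,0,-0.4],[0,0,0.006,0,0,0,-0.4],[0,0,0.005,0,0,0,-0.4],[0,0,0,0,0,0,-0.4],[0,0,0,0,0,0,-0.4]])

```text
t: 19.5
tcp_pos: [0.5891, 0.2049, 0.0857]
tool_rot: [0.708, 0.707, -0.0, -0.0]
force: [-0.7, -0.4, -1.3]
finger_gap: 0.414
gripper_force: 30.2
```

>>> drive_tool(plan=[[0,0,0.004,0,0,0,-0.4],[0,0,0.003,0,0,0,-0.4],[0,0,0.002,0,0,0,-0.4],[0,0,0,0,0,0,-0.4]])

```text
t: 19.9
tcp_pos: [0.5888, 0.2049, 0.0765]
tool_rot: [0.708, 0.707, -0.0, -0.0]
force: [0.6, -0.1, -0.8]
finger_gap: 0.414
gripper_force: 30.2
```

>>> drive_tool(plan=[[0,0,0.003,0,0,0,-0.4],[0,0,0.002,0,0,0,-0.4],[0,0,0.002,0,0,0,-0.4],[0,0,0.001,0,0,0,-0.4],[0,0,0,0,0,0,-0.4],[0,0,0,0,0,0,-0.4]])

```text
t: 20.5
tcp_pos: [0.5891, 0.2049, 0.0688]
tool_rot: [0.708, 0.707, 0.0, 0.0]
force: [0.4, 1.0, -0.7]
finger_gap: 0.415
gripper_force: 30.2
```

>>> drive_tool(plan=[[0,0,0.001,0,0,0,-0.4],[0,0,0.001,0,0,0,-0.4],[0,0,0,0,0,0,-0.4],[0,0,0,0,0,0,-0.4]])

```text
t: 20.9
tcp_pos: [0.5892, 0.2049, 0.0676]
tool_rot: [0.708, 0.707, 0.0, 0.0]
force: [-2.1, -0.7, 5.2]
finger_gap: 0.41
gripper_force: 30.8
```

>>> drive_tool(plan=[[0,0,-0.001,0,0,0,-0.4],[0,0,0,0,0,0,0],[0,0,0,0,0,0,0.2],[0,0,0,0,0,0,0.3],[0,0,-0.02,0,0,0,0.3],[0,0,-0.035,0,0,0,0.3],[0,0,-0.025,0,0,0,0.3],[-0.025,-0.037,0,0,0,0,0.3],[-0.026,-0.04,0,0,0,0,0.3],[-0.026,-0.04,0,0,0,0,0.3]])

```text
t: 21.9
tcp_pos: [0.4708, 0.1275, 0.1481]
tool_rot: [0.707, 0.707, 0.0, 0.0]
force: [-0.2, 0.3, 0.0]
finger_gap: 0.652
gripper_force: 0.0
```

>>> drive_tool(plan=[[-0.025,-0.04,0,0,0,0,0.3],[-0.004,-0.006,0.02,0,0,0,0.3],[0,0,0.02,0,0,0,0.3],[0,0,0,0,0,0,0.3],[0,0,0,0,0,0,0.3],[0,0,0,0,0,0,0.3]])

```text
t: 22.5
tcp_pos: [0.4268, 0.0993, 0.1084]
tool_rot: [0.708, 0.707, 0.001, 0.001]
force: [0.4, -0.6, 0.5]
finger_gap: 0.646
gripper_force: 0.0
```

Run:
```python
from h import *
s=manip.sense(); print(s['tcp_pos'],s['tool_rot'],s['force'],s['finger_gap'])
d=snap('wrist'); save(d,'w9'); W=cloud(d); print(fingers(W))
print(fit(W,(.4263,.0995),.025,.0045,.012))
c=(.589,.204)
print('obr top',fit(W,c,.022,.056,.062),plane(W,c,.022,.057,.062),'hub top',fit(W,c,.03,.048,.053),'flange',fit(W,c,.05,.025,.031),plane(W,c,.05,.025,.031))
```

```text
[0.4268429  0.09929289 0.10838767] [7.07520615e-01 7.06692188e-01 5.90275885e-04 6.18132841e-04] [ 0.36646011 -0.59067579  0.52766692] 0.6463099166515472
[(805, [[-0.0103, 0.0113], [-0.0398, -0.0263], [-0.0118, 0.0097]]), (790, [[-0.0101, 0.0113], [0.0289, 0.0425], [-0.0118, 0.0094]])]
(1346, [0.4268, 0.0992, 0.0404, 0.0064], [0.4265, 0.0998, 0.0064])
obr top (1474, [0.5876, 0.2034, 0.0354, 0.0582], [0.5811, 0.2025, 0.0582]) (1274, array([0.0117, 0.0027, 0.0511])) hub top (1727, [0.5894, 0.2044, 0.0566, 0.0493], [0.5771, 0.2029, 0.0495]) flange (5933, [0.5899, 0.2046, 0.0892, 0.0275], [0.5739, 0.2041, 0.0276]) (5933, array([-0.0016, -0.0014,  0.0288]))
```

View pics/w9.png

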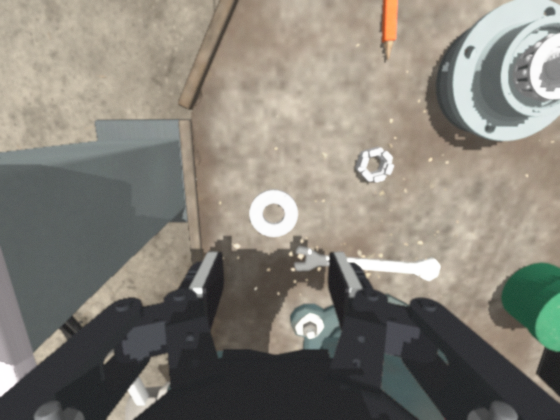

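The stack is flat and at the right heights (small bearing top about 58.5, hub top 50, flange 28). The washer at (274,213) lies between the fingers and clear of the wrench.

>>> drive_tool(plan=[[-0.0005,-0.0007,0.02,0,0,0,0.2],[0,0,0.03,0,0,0,0.2],[0,0,0.025,0,0,0,0.2],[0,0,0.012,0,0,0,0.2],[0,0,0.0065,0,0,0,0.2],[0,0,0,0,0,0,0.1],[0,0,0,0,0,0,0],[0,0,0,0,0,0,-0.1],[0,0,0,0,0,0,-0.2],[0,0,0,0,0,0,-0.3]])

```text
t: 23.55
tcp_pos: [0.4257, 0.0987, 0.0152]
tool_rot: [0.708, 0.707, 0.001, 0.001]
force: [-0.4, 1.4, 6.6]
finger_gap: 0.443
gripper_force: 29.8
```

>>> drive_tool(plan=[[0,0,-0.005,0,0,0,-0.4],[0,0,-0.02,0,0,0,-0.4],[0,0,-0.035,0,0,0,-0.4],[0,0,-0.035,0,0,0,-0.4],[0,0,-0.008,0,0,0,-0.4],[0.018,0.0285,0,0,0,0,-0.4],[0.025,0.039,0,0,0,0,-0.4],[0.025,0.039,0,0,0,0,-0.4],[0.025,0.039,0,0,0,0,-0.4],[0.0123,0.018,0,0,0,0,-0.4]])

```text
t: 24.55
tcp_pos: [0.5925, 0.2057, 0.1169]
tool_rot: [0.707, 0.707, 0.002, 0.001]
force: [0.5, 0.2, -0.3]
finger_gap: 0.44
gripper_force: 30.4
```

>>> drive_tool(plan=[[0,0,0,0,0,0,-0.4],[0,0,0,0,0,0,-0.4],[0,0,0,0,0,0,-0.4],[0,0,0,0,0,0,-0.4],[0,0,0,0,0,0,-0.4],[0,0,0,0,0,0,-0.4]])

```text
t: 25.15
tcp_pos: [0.5885, 0.2033, 0.1175]
tool_rot: [0.708, 0.706, -0.0, -0.0]
force: [-0.4, 0.1, -0.8]
finger_gap: 0.435
gripper_force: 30.4
```

Run:
```python
from h import *
s=manip.sense(); print(s['tcp_pos'],s['tool_rot'],s['force'],s['finger_gap'])
d=snap('wrist'); save(d,'w10'); W=cloud(d); Q=tool(W)
print(held(Q,.004,.016,.0215),plane(Q,(0,0),.018,.004,.012),fit(W,(.589,.204),.05,.025,.031),fit(W,(.589,.204),.014,.066,.083))
```

```text
[0.5885071  0.20325184 0.11748679] [ 7.07857316e-01  7.06355441e-01 -9.63943127e-05 -4.40536804e-05] [-0.38192137  0.0847173  -0.82482182] 0.4347753069142555
(3564, array([-0.019 , -0.0188,  0.004 ]), array([0.0206, 0.0199, 0.0159])) (2470, array([-0.0025,  0.004 ,  0.009 ])) (4012, [0.5907, 0.2043, 0.089, 0.0275], [0.5905, 0.2177, 0.0276]) (70, [0.5904, 0.2046, 0.0173, 0.0705], [0.5893, 0.2069, 0.0727])
```

View pics/w10.png

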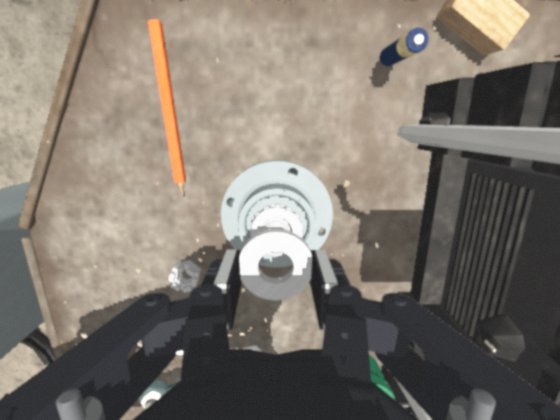

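The washer is held level at (275,262), nearly concentric with the axle. Lowering.

>>> drive_tool(plan=[[0.0005,0.0006,0.008,0,0,0,-0.4],[0,0,0.01,0,0,0,-0.4],[0,0,0.006,0,0,0,-0.4],[0,0,0.004,0,0,0,-0.4],[0,0,0.003,0,0,0,-0.4],[0,0,0,0,0,0,-0.4],[0,0,0,0,0,0,-0.4]])

```text
t: 25.9
tcp_pos: [0.5896, 0.2042, 0.0863]
tool_rot: [0.708, 0.707, 0.0, 0.0]
force: [-0.8, -0.3, -0.6]
finger_gap: 0.438
gripper_force: 30.4
```

>>> drive_tool(plan=[[0,0,0.003,0,0,0,-0.4],[0,0,0.003,0,0,0,-0.4],[0,0,0.002,0,0,0,-0.4],[0,0,0.001,0,0,0,-0.4],[0,0,0.001,0,0,0,-0.4],[0,0,0,0,0,0,-0.4],[0,0,0,0,0,0,-0.4]])

```text
t: 26.6
tcp_pos: [0.5895, 0.2042, 0.0763]
tool_rot: [0.708, 0.707, 0.0, 0.0]
force: [-0.3, -0.4, -0.5]
finger_gap: 0.436
gripper_force: 30.4
```

>>> drive_tool(plan=[[0,0,0.001,0,0,0,-0.4],[0,0,0.001,0,0,0,-0.4],[0,0,0.0005,0,0,0,-0.4],[0,0,0,0,0,0,-0.4],[0,0,0,0,0,0,-0.4]])

```text
t: 27.1
tcp_pos: [0.5896, 0.2042, 0.0743]
tool_rot: [0.708, 0.707, 0.0, 0.0]
force: [-1.2, 0.1, 4.3]
finger_gap: 0.436
gripper_force: 30.9
```

>>> drive_tool(plan=[[0,0,-0.0008,0,0,0,-0.4],[0,0,0,0,0,0,0],[0,0,0,0,0,0,0.2],[0,0,0,0,0,0,0.3],[0,0,-0.02,0,0,0,0.3],[0,0,-0.035,0,0,0,0.3],[0,0,-0.03,0,0,0,0.3],[-0.02,-0.04,0,0,0,0,0.3],[-0.02,-0.04,0,0,0,0,0.3],[-0.02,-0.04,0,0,0,0,0.3]])

```text
t: 28.1
tcp_pos: [0.4681, 0.1439, 0.1599]
tool_rot: [0.707, 0.707, 0.0, 0.0]
force: [-0.3, -0.6, -0.4]
finger_gap: 0.649
gripper_force: 0.0
```

>>> drive_tool(plan=[[-0.02,-0.01,0,0,0,0,0.3],[0,0,0,0,0,0,0.3],[0,0,0,0,0,0,0.3],[0,0,0,0,0,0,0.3],[0,0,0,0,0,0,0.3]])

```text
t: 28.6
tcp_pos: [0.4606, 0.125, 0.1596]
tool_rot: [0.707, 0.707, 0.001, 0.0]
force: [0.5, 1.0, 0.1]
finger_gap: 0.652
gripper_force: 0.0
```

Run:
```python
from h import *
s=manip.sense(); print(s['tcp_pos'],s['force'])
W=cloud(snap('wrist')); c=(.589,.204)
for n,r,lo,hi in(('washer top',.022,.063,.0695),('hub top',.03,.047,.053),('flange',.05,.025,.031)): print(n,fit(W,c,r,lo,hi),plane(W,c,r,lo,hi))
d=snap('scene'); i=d['image'][130:260,200:370]; cv2.imwrite('pics/s11.png',cv2.resize(i[...,::-1],None,fx=4,fy=4,interpolation=3))
```

```text
[0.46061793 0.1249905  0.15962031] [0.54445305 0.99427761 0.11486255]
washer top (1844, [0.5905, 0.2048, 0.0408, 0.0653], [0.5886, 0.2052, 0.0653]) (1844, array([0.0024, 0.005 , 0.0629]))
hub top (1112, [0.5901, 0.2049, 0.057, 0.0492], [0.5807, 0.2058, 0.0492]) (1112, array([0.0039, 0.0005, 0.0468]))
flange (3796, [0.5902, 0.2049, 0.0898, 0.0274], [0.5786, 0.2067, 0.0275]) (3796, array([-0.0036, -0.0012,  0.0298]))
```

View pics/s11.png

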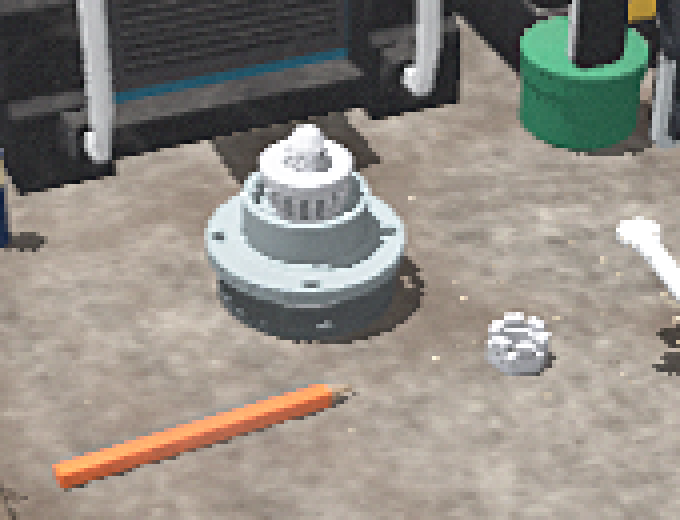

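The stack stands straight at (305,210), with the washer on top around the thread. Washer top reads 66 mm, hub top 50 and flange 28, each within about 1 mm and level. Handing in.

```bash
python3 -c "
from station import manip
print(manip.sign_off())"
```

```text
the job is handed in; nothing more can be done
None
```

The large bearing, hub, small bearing and thrust washer are seated on the stub axle in that order, straight and free for the castle nut, and the job was handed in at about 29 s.

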